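# Show the carton's red dot to the desk camera in a sprung mirror

### The job

Stand the yellow carton upright midway between the roll of tape and the brown pill bottle with its red dot facing the mirror, and let go of it. Then take the orange grip and turn the sprung mirror until the camera on the stand sees the red dot in the middle of the mirror, and finish still holding the mirror at that angle, because it springs back when released. Leave the tape, bottle, stapler and mug where they are.

Things in the scene. Friction and masses are not known exactly. Their poses are not given: they have to be found in the camera images.
- carton: Loose yellow carton, 52 (x) x 58 (y) x 62 (z) mm, 0.08 to 0.17 kg, standing on the desk. Origin: centre of its underside, z up. The red dot is on its -x face; a red strip (12 x 20 mm) on the top lies along the upper edge of that face.
- red_dot (a point): Centre of the red dot (20 mm across, with a thin white rim) on the carton's -x face, 27 mm from the carton's axis and 38 mm above its underside.
- tape: Roll of brown packing tape lying flat, 93 mm across, 48 mm high. Origin: centre of its underside. Must not be moved.
- bottle: Brown pill bottle with a white cap, 42 mm across, 66 mm high, always 240 mm from the tape (centre to centre). Origin: centre of its underside. Must not be moved.
- midway (a point): Point on the desk halfway between the centres of tape and bottle (120 mm from each); the carton's underside centre belongs here.
- stand: Viewing stand, fixed to the desk: grey base plate 250 x 80 x 12 mm with a small black camera (36 mm cube, top at 62 mm) at one end and the mirror near the other. Origin: on the desk on the mirror's vertical turning axis. Its -x axis points from the mirror to the camera, which looks along +x at the middle of the mirror.
- camera_lens (a point): Centre of the camera's lens, 149 mm from the mirror's axis, 46 mm above the desk.
- mirror_face (a point): Middle of the mirror face, on the vertical turning axis, 46 mm above the desk. The face is 51 mm wide and 39 mm high, in a black frame 56 x 44 mm whose top is at 68 mm. Its axes turn with the mirror: the reflecting side faces -x, y runs along the face, z is up.
- mirror_grip (a point): Centre of the orange grip fixed above the mirror on the turning axis: an upright tab 12 mm thick (x, the mirror's normal), 34 mm wide (y), 34 mm high, centre 91 mm and top 108 mm above the desk. To be pinched from above across its thickness. Same axes as the mirror.
- mirror: The mirror with its frame and orange grip, turning on the stand about its vertical axis by 0 to 1.4 rad, counter-clockwise seen from above. Origin: on that axis at desk height; the reflecting side faces its -x. At rest (0) it faces the camera squarely. A light spring (0.05 N m/rad, 0.008 N m at rest) drives it back to 0 when released.
- sight (a point): The camera's line of sight after the mirror: a point in the middle of the mirror whose x axis points where the reflected line of sight goes (level; turned from the direction to the camera by twice the mirror's angle), z up. The dot is in the middle of the mirror when this axis passes through it.
- stapler: Dark blue stapler, 34 x 126 x 50 mm, a bystander. Origin: centre of its underside. Must not be moved.
- mug: Green mug, 92 mm across, 100 mm high, with a handle, a bystander. Origin: centre of its underside. Must not be moved.

How it is judged:
By the outcome, as a careful person would: the job done as asked, in the order asked, and still so for the second after the job is handed in, while the arm keeps its last pose, push and grip.
It also fails if it takes over 48 s, if anything falls off the work surface, if the arm or the gripper's body presses on something with over 40 N, if the wrist force passes 120 N, or if a joint passes its speed limit or range.

### The arm

A 6-joint arm with a two-finger parallel gripper is mounted at the origin on a cart in front of the work surface, level with it; the furniture and walls round the work are solid. World frame = base frame: x ahead of the robot, y to its left, z up, the work surface at z = 0. Lengths are in m, angles in rad, forces in N, time in s.
With the tool pointing down it reaches from about 0.35 to 0.975 m from the base axis. Payload 4.9 kg.
Tool frame: the origin (TCP) lies midway between the tips of the shut fingers; the grasp point (between the pads) lies 19 mm behind it; z points along the fingers, y is the line along which they close (so a half turn about z gives the same grasp; the last joint's range is limited). The gripper opens to 85 mm and grips with 20 to 120 N. Pads are 22 mm wide; open, the fingers measure 114 mm over their backs; the gripper's body (76 mm by 85 mm) begins 54 mm behind the grasp point. The pads swing forward as they close: fully open they stand 13 mm farther back than shut.
Start: joints at [-1.235, 0.053, 1.613, -0, 1.476, -0.119], TCP at [0.275, -0.561, 0.231] pointing down, gripper open.
Joint ranges: [-3.01, 3.01], [-1.01, 2.22], [0.06, 2.58], [-1.02, 4.17], [0.09, 2.62], [-3.14, 3.14]. Speed limits (rad/s): [2.57, 2.57, 3.14, 3.14, 3.14, 3.14].

### API

Orientations are given as a unit quaternion [w, x, y, z].
In Python, from plant import manip gives the robot as it stands.
- The arm moves only by the tool move_arm, never from a script. Its argument "increments" is one flat list of numbers, 5 for each row, row after row: the shift along the tool's x, y, z in mm, then the turn about the tool's z in rad, then the opening, from 0 (shut) to 1 (fully open). In form: [tx, ty, tz, spin, jaw, tx, ty, tz, spin, jaw, ...]. A call has 1 to 8 rows; each row shifts and turns the commanded pose from where the row before left it, along the tool's axes as they then stand; what a row does not reach is not made up. A row lasts 1/12 s, in which the tool goes at most 41.7 mm and 7.16 degrees, less where a joint would pass 70% of its speed; a pose out of reach is approached as far as the arm can. A call with a gripper value outside its range is refused whole. The fingers move at their own pace and stop on an object; the grip force is fixed at half the most. Time passes only in rows, so rows that do not move let the fingers close. It gives the time, the measured TCP pose, the force, the opening and the grip force at its end, in the units of the state.
- manip.state(): the state, without advancing time (a new reading comes with each control period).
- manip.grab_frame(name): name is "side" or "top"; returns a dict with "image" (400x640x3 uint8, blue, green, red), "fov_y" (degrees; the focal length in pixels is half the picture's height over the tangent of half this angle, whatever the lens; pixels are square), "cx", "cy" (the principal point, pixels), "k1" (the pictures are not rectified: a ray, as slopes to the right and down, at radius r is drawn at 1 + k1 r^2 times it, then the intrinsics apply), "eye" and "rotation" of the camera in the world. Camera axes: x right, y down, z forward; pixel columns grow to the right and rows downward; lengths in m; the calibration is good to about 2 mm. A picture is of the moment at which its call begins. There is no depth.
- manip.job_done(): hands the job in; it is judged then, once.
The state is a dict: "time": time; "joint_pos": joint angles; "joint_vel": joint speeds; "joint_efforts": joint torques, N m; "tool_pos": TCP position; "tool_rot": TCP orientation; "contact_force": force on the tool from outside, world axes, zero at the start; "ft_torque": the same for the moment, N m; "gripper_width": opening from 0.0 (shut) to 1.0 (fully open); "grasp_force": force on a finger pad.
Only numpy, scipy, OpenCV 4.12 (cv2) and the standard library are available. Lean on these libraries where they do the work, as an engineer would, in place of code of your own. Each camera call takes 0.05 s, during which the arm holds its last target. There are 200 camera calls.

## Working session

There is one attempt and no reset: what is moved stays moved. The work goes in short steps, Python scripts to look and compute and a tool call to move; the robot and the scene stay as the last step left them, time stands still between calls to the robot, and variables do not carry over. Pictures are saved under pics/ and viewed, at most 10 in all, crops included, and the job is handed in when it is done.

Besides the shell and the picture viewer there is one more tool, called after "Emit:" by a JSON object that holds its "fn" and its "kwargs". move_arm: Moves the arm, as the interface text tells. Its arguments: {"type":"object","properties":{"increments":{"type":"array"}},"required":["increments"]}

```bash
mkdir -p pics; cat > h.py <<'E'
import numpy as np, cv2, pickle
from plant import manip
def grab(n,tag):
    f=manip.grab_frame(n); pickle.dump(f,open(f'pics/{tag}.pkl','wb')); cv2.imwrite(f'pics/{tag}.png',f['image']); return f
def load(tag): return pickle.load(open(f'pics/{tag}.pkl','rb'))
def K(f):
    fl=200/np.tan(np.radians(f['fov_y'])/2); return np.array([[fl,0,f['cx']],[0,fl,f['cy']],[0,0,1.]])
def ray(f,uv):
    fl=K(f)[0,0]; d=(np.array(uv,float)-[f['cx'],f['cy']])/fl; s=d.copy()
    for _ in range(30): s=d/(1+f['k1']*(s@s))
    return np.array(f['rotation'])@np.r_[s,1]
def onz(f,uv,z):
    r=ray(f,uv); e=np.array(f['eye']); return e+r*(z-e[2])/r[2]
def proj(f,p):
    c=np.array(f['rotation']).T@(np.array(p)-f['eye']); s=c[:2]/c[2]; s=s*(1+f['k1']*(s@s)); return s*K(f)[0,0]+[f['cx'],f['cy']]
E
python3 - <<'E'
from h import *
for n in('top','side'):
    f=grab(n,n+'0'); print(n,{k:np.round(v,3).tolist() for k,v in f.items() if k!='image'})
a=np.vstack([load('top0')['image'],]); 
print(manip.state())
E
```

```text
top {'fov_y': 53.338, 'cx': 314.542, 'cy': 190.407, 'k1': 0.005, 'eye': [0.401, -0.025, 1.262], 'rotation': [0.042, -0.706, 0.706, -0.041]}
side {'fov_y': 44.493, 'cx': 314.398, 'cy': 198.257, 'k1': -0.029, 'eye': [0.006, 0.968, 0.971], 'rotation': [0.1, -0.222, 0.871, -0.427]}
{'time': 0.1, 'joint_pos': array([-1.23500107e+00,  5.32534770e-02,  1.61419176e+00, -1.25014883e-05,
        1.47598593e+00, -1.18988276e-01]), 'joint_vel': array([ 1.10467160e-03, -1.28765879e-03, -3.76698933e-03, -1.00258821e-03,
        9.47599478e-05, -7.82050249e-05]), 'joint_efforts': array([-2.69697175e-04, -3.94908035e+01, -3.71361887e+01, -2.25852345e-04,
        3.90049769e-03, -8.69150767e-06]), 'tool_pos': array([ 0.27435549, -0.56092423,  0.23018817]), 'tool_rot': array([-9.13183915e-04,  9.74257154e-01,  2.25437690e-01, -1.05640784e-04]), 'contact_force': array([ 0.71975097, -0.48355529, -0.87725648]), 'ft_torque': array([-0.03713493, -0.0391088 , -0.06774072]), 'grasp_force': 0.0, 'gripper_width': 1.0034397701831503}
```

View pics/top0.png

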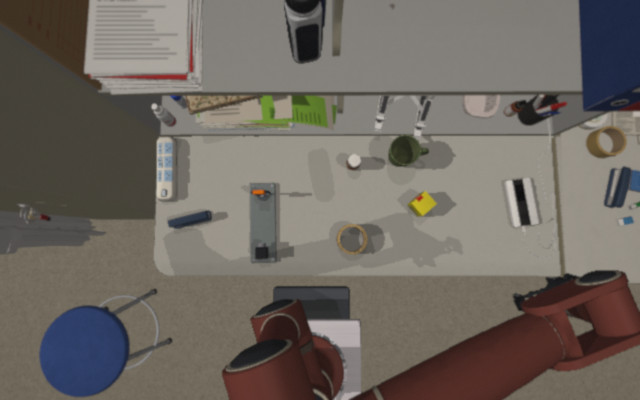

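View pics/side0.png

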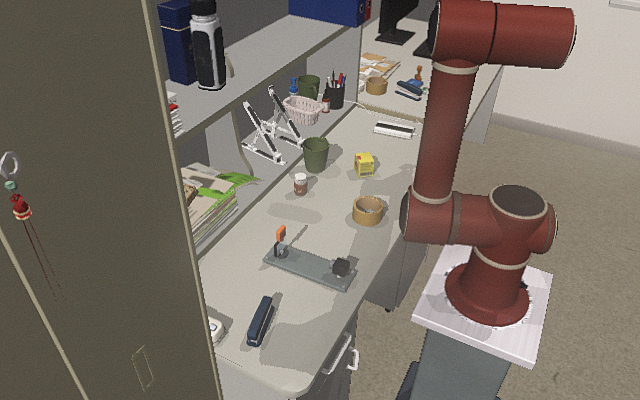

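The top view shows the stand at (262,222), tape at (352,239), bottle at (354,162), mug at (404,151) and carton at (423,203) with its red strip towards upper left. The side view shows the same objects and a shelf overhead behind the desk.

```bash
python3 - <<'E'
from h import *
def crop(tag,u0,v0,u1,v1,s,out):
    c=cv2.resize(load(tag)['image'][v0:v1,u0:u1],None,fx=s,fy=s,interpolation=cv2.INTER_CUBIC)
    for u in range(-(-u0//20)*20,u1,20):
        cv2.line(c,((u-u0)*s,0),((u-u0)*s,8),(0,0,255),1); cv2.putText(c,str(u),((u-u0)*s,20),0,.4,(0,0,255),1)
    for v in range(-(-v0//20)*20,v1,20):
        cv2.line(c,(0,(v-v0)*s),(8,(v-v0)*s),(0,0,255),1); cv2.putText(c,str(v),(10,(v-v0)*s),0,.4,(0,0,255),1)
    cv2.imwrite(f'pics/{out}.png',c)
crop('top0',240,130,440,270,4,'topc'); crop('side0',255,130,395,295,3,'sidec')
E
```

```text
(no output)
```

View pics/topc.png

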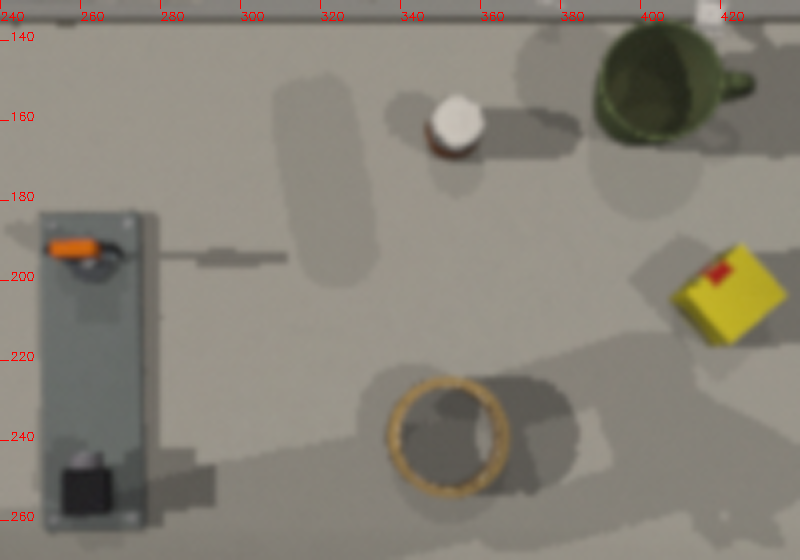

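View pics/sidec.png

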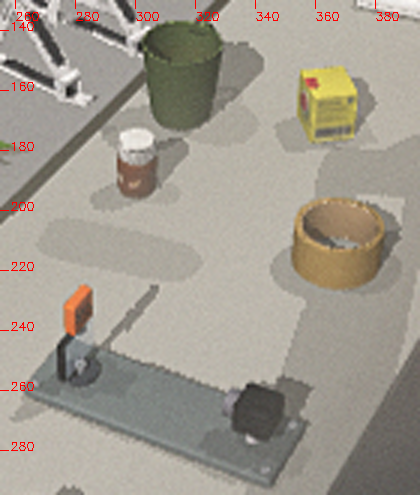

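Read from the crops, in full-picture pixels:
- Tape rim centre: (352,239).
- Bottle cap: (354.4,160.5).
- Carton top corners: (425.3,190.8), (436.8,204), (422,215.8), (411.5,202.8). The strip is on the upper-left edge.
- Grip top: (258.5,192).
- Stand camera top: (262,252.8).

```bash
cat > m.py <<'E'
from h import *
from scipy.optimize import least_squares
t=load('top0'); s=load('side0')
T=lambda x,y:(240+x/4-.37,130+y/4-.37)
S=lambda x,y:(255+x/3-.33,130+y/3-.33)
P=dict(tape=(T(448,436),.048,S(338,224)),bottle=(T(457.5,122),.066,S(137,136)),grip=(T(74,248),.108,None),cam=(T(88,491),.062,None),mug=(T(660,82),.1,S(182,43)),
 cA=(T(741,243),.062,None),cB=(T(787,296),.062,S(353,67)),cC=(T(728,343),.062,S(356,103)),cD=(T(686,291),.062,S(312,106)),strip=(T(718,273),.062,S(310,83)))
W={}
for k,(a,z,b) in P.items():
    p=onz(t,a,z); q=onz(s,b,z) if b else p; W[k]=p
    print(k,p.round(4),q.round(4))
for n,q in(('p1',(40,213)),('p2',(138,213)),('p3',(138,530)),('p4',(40,530))): print(n,onz(t,T(*q),.012).round(4))
print('gripS',onz(s,S(78,310),.091).round(4), 'camS',onz(s,S(260,393),.062))
print('tape-bottle',np.linalg.norm((W['tape']-W['bottle'])[:2]),'axis-cam',np.linalg.norm((W['grip']-W['cam'])[:2]))
print('carton c',np.mean([W[k] for k in('cA','cB','cC','cD')],0), 'edges',[np.linalg.norm(W[a]-W[b]).round(4) for a,b in('cA cB'.split(),'cB cC'.split(),'cC cD'.split(),'cD cA'.split())])
v=(W['cA']+W['cD']-W['cB']-W['cC']); print('dot dir',np.arctan2(v[1],v[0])); v=W['cB']+W['cA']-W['cC']-W['cD'];print('y edge',np.arctan2(v[1],v[0]))
E
python3 m.py
```

```text
Traceback (most recent call last):
  File "m.py", line 10, in <module>
    p=onz(t,a,z); q=onz(s,b,z) if b else p; W[k]=p
  File "h.py", line 13, in onz
    r=ray(f,uv); e=np.array(f['eye']); return e+r*(z-e[2])/r[2]
  File "h.py", line 11, in ray
    return np.array(f['rotation'])@np.r_[s,1]
           ~~~~~~~~~~~~~~~~~~~~~~~^~~~~~~~~~~
ValueError: matmul: Input operand 1 has a mismatch in its core dimension 0, with gufunc signature (n?,k),(k,m?)->(n?,m?) (size 3 is different from 4)
```

```bash
sed -i "s/np.array(f\['rotation'\])/RM(f)/; 1a from scipy.spatial.transform import Rotation as Ro\ndef RM(f): return Ro.from_quat(np.roll(f['rotation'],-1)).as_matrix()" h.py; python3 m.py
```

```text
tape [ 0.3975 -0.1347  0.048 ] [ 0.3976 -0.1345  0.048 ]
bottle [ 0.6353 -0.143   0.066 ] [ 0.6377 -0.1469  0.066 ]
grip [0.5339 0.1421 0.108 ] [0.5339 0.1421 0.108 ]
cam [0.3569 0.1353 0.062 ] [0.3569 0.1353 0.062 ]
mug [ 0.6587 -0.2904  0.1   ] [ 0.659  -0.2879  0.1   ]
cA [ 0.5427 -0.3571  0.062 ] [ 0.5427 -0.3571  0.062 ]
cB [ 0.5024 -0.3904  0.062 ] [ 0.4914 -0.3937  0.062 ]
cC [ 0.4669 -0.3448  0.062 ] [ 0.4596 -0.3265  0.062 ]
cD [ 0.5062 -0.3144  0.062 ] [ 0.4999 -0.2969  0.062 ]
strip [ 0.5199 -0.339   0.062 ] [ 0.5209 -0.3384  0.062 ]
p1 [0.5729 0.1833 0.012 ]
p2 [0.5729 0.1057 0.012 ]
p3 [0.3252 0.1028 0.012 ]
p4 [0.3253 0.1787 0.012 ]
gripS [0.5339 0.1441 0.091 ] camS [0.35774867 0.13218897 0.062     ]
tape-bottle 0.23801755743904232 axis-cam 0.1771220311848884
carton c [ 0.50455767 -0.35168215  0.062     ] edges [np.float64(0.0523), np.float64(0.0578), np.float64(0.0497), np.float64(0.0562)]
dot dir 0.6755682639303912
y edge -0.8872945811627792
```

```bash
cat > plan.py <<'E'
from h import *
import sys
def pose():
    st=manip.state(); R=Ro.from_quat(np.roll(st['tool_rot'],-1)).as_matrix(); return st,st['tool_pos'],R
def plan(target,yaw,n,jaw):   # yaw: world angle of tool y
    st,p,R=pose(); cy=np.arctan2(R[1,1],R[0,1]); d=-(yaw-cy)/n; p=p.copy(); tgt=np.array(target)
    print('pos',p.round(4),'yaw',cy.round(4),'F',st['contact_force'].round(1),'T',st['ft_torque'].round(3),'t',round(st['time'],2),'jaw',round(st['gripper_width'],3),round(st['grasp_force'],1))
    a=cy
    for i in range(n):
        Rz=np.array([[-np.sin(a),np.cos(a),0],[np.cos(a),np.sin(a),0],[0,0,-1]]).T
        Rz=np.column_stack([[-np.sin(a),np.cos(a),0],[np.cos(a),np.sin(a),0],[0,0,-1]])
        s=(tgt-p)/(n-i); l=np.round(Rz.T@s*1000,0 if n>2 else 1); p=p+Rz@l/1000; w=round(d,3); a-=w
        print(*l,w,jaw,sep=',',end=',\n')
if __name__=='__main__':
    x=[float(v) for v in sys.argv[1:]]; plan(x[:3],x[3],int(x[4]),x[5])
E
python3 plan.py .5045 -.3517 .14 -2.459 12 1
```

```text
pos [ 0.2744 -0.5609  0.2302] yaw -1.116 F [ 0.7 -0.5 -0.9] T [-0.037 -0.039 -0.068] t 0.1 jaw 1.003 0.0
25.0,-7.0,8.0,0.112,1.0,
24.0,-10.0,7.0,0.112,1.0,
23.0,-13.0,8.0,0.112,1.0,
21.0,-15.0,7.0,0.112,1.0,
19.0,-17.0,8.0,0.112,1.0,
17.0,-19.0,7.0,0.112,1.0,
15.0,-21.0,8.0,0.112,1.0,
13.0,-23.0,7.0,0.112,1.0,
10.0,-24.0,8.0,0.112,1.0,
7.0,-25.0,7.0,0.112,1.0,
4.0,-26.0,8.0,0.112,1.0,
1.0,-25.0,7.0,0.112,1.0,
```

Emit:
{"fn": "move_arm", "kwargs": {"increments": [25,-7,8,0.112,1,24,-10,7,0.112,1,23,-13,8,0.112,1,21,-15,7,0.112,1,19,-17,8,0.112,1,17,-19,7,0.112,1,15,-21,8,0.112,1,13,-23,7,0.112,1]}}

```text
time: 0.77
tool_pos: [0.4288, -0.421, 0.1702]
tool_rot: [-0.0, 0.975, -0.222, -0.0]
contact_force: [0.5, -1.2, -0.2]
gripper_width: 1.001
grasp_force: 0.0
```

Emit:
{"fn": "move_arm", "kwargs": {"increments": [10,-24,8,0.112,1,7,-25,7,0.112,1,4,-26,8,0.112,1,1,-25,7,0.112,1,0,0,0,0,1,0,0,0,0,1]}}

```text
time: 1.27
tool_pos: [0.5043, -0.3509, 0.1401]
tool_rot: [-0.0, 0.904, -0.429, -0.001]
contact_force: [-0.3, -0.3, 0.3]
gripper_width: 1.003
grasp_force: 0.0
```

```bash
python3 plan.py .5045 -.3517 .024 -2.459 8 1
```

```text
pos [ 0.5043 -0.3509  0.1401] yaw -2.4565 F [-0.3 -0.3  0.3] T [-0.07   0.017  0.054] t 1.27 jaw 1.003 0.0
0.0,0.0,15.0,0.0,1.0,
0.0,0.0,14.0,0.0,1.0,
0.0,0.0,15.0,0.0,1.0,
0.0,0.0,14.0,0.0,1.0,
0.0,0.0,15.0,0.0,1.0,
0.0,0.0,14.0,0.0,1.0,
0.0,0.0,15.0,0.0,1.0,
1.0,0.0,14.0,0.0,1.0,
```

Emit:
{"fn": "move_arm", "kwargs": {"increments": [0.3,0,20,0,1,0.3,0,20,0,1,0.2,0,20,0,1,0,0,20,0,1,0,0,20,0,1,0,0,12,0,1,0,0,8,0,1,0,0,0,0,1]}}

```text
time: 1.93
tool_pos: [0.5033, -0.3525, 0.0195]
tool_rot: [-0.0, 0.903, -0.43, -0.002]
contact_force: [0.5, 0.4, -0.5]
gripper_width: 1.005
grasp_force: 0.0
```

Emit:
{"fn": "move_arm", "kwargs": {"increments": [0,0,0,0,0.5,0,0,0,0,0.5,0,0,0,0,0.3,0,0,0,0,0.3,0,0,0,0,0.3,0,0,0,0,0.3]}}

```text
time: 2.43
tool_pos: [0.5059, -0.3539, 0.0233]
tool_rot: [0.001, 0.903, -0.43, 0.002]
contact_force: [-0.1, -0.6, 5.9]
gripper_width: 0.604
grasp_force: 63.6
```

```bash
python3 -c "
from h import *
grab('top','t1');f=load('t1');c=cv2.resize(f['image'][150:250,330:470],None,fx=5,fy=5,interpolation=2);cv2.imwrite('pics/t1c.png',c);print(manip.state())"
```

```text
{'time': 2.4833, 'joint_pos': array([-7.30821656e-01,  2.43265982e-01,  1.77281496e+00, -9.64564374e-05,
        1.12199468e+00,  1.72905306e+00]), 'joint_vel': array([-1.78131974e-03,  6.59936637e-04, -3.56646932e-03,  5.94809131e-04,
        4.52614783e-04,  5.95433465e-06]), 'joint_efforts': array([-7.96904380e-03, -3.84425354e+01, -2.82587475e+01,  1.10839406e-02,
        4.99043113e-02, -9.87510157e-05]), 'tool_pos': array([ 0.50589208, -0.35386612,  0.02328596]), 'tool_rot': array([ 5.38301560e-04,  9.02816496e-01, -4.30022418e-01,  1.67466085e-03]), 'contact_force': array([-0.32379526,  0.14235271,  6.38016294]), 'ft_torque': array([-0.04861731, -0.00176116,  0.00789952]), 'grasp_force': 63.62613916397095, 'gripper_width': 0.6003474158977625}
```

Emit:
{"fn": "move_arm", "kwargs": {"increments": [0,0,-15,0,0.3,0,0,-20,0,0.3,0,0,-10,0,0.3,0,0,0,0,0.3]}}

```text
time: 2.82
tool_pos: [0.5061, -0.354, 0.0691]
tool_rot: [0.001, 0.903, -0.43, 0.002]
contact_force: [0.4, -0.4, -1.8]
gripper_width: 0.602
grasp_force: 63.1
```

```bash
python3 plan.py .517 -.1395 .066 -1.631 10 .3
```

```text
pos [ 0.5061 -0.354   0.0691] yaw -2.4598 F [ 0.4 -0.4 -1.8] T [-0.025  0.036 -0.029] t 2.82 jaw 0.602 63.1
-16.0,-14.0,0.0,-0.083,0.3,
-15.0,-16.0,0.0,-0.083,0.3,
-13.0,-17.0,0.0,-0.083,0.3,
-12.0,-18.0,0.0,-0.083,0.3,
-10.0,-19.0,1.0,-0.083,0.3,
-9.0,-19.0,0.0,-0.083,0.3,
-7.0,-20.0,1.0,-0.083,0.3,
-6.0,-21.0,0.0,-0.083,0.3,
-4.0,-21.0,1.0,-0.083,0.3,
-2.0,-22.0,0.0,-0.083,0.3,
```

View pics/t1c.png

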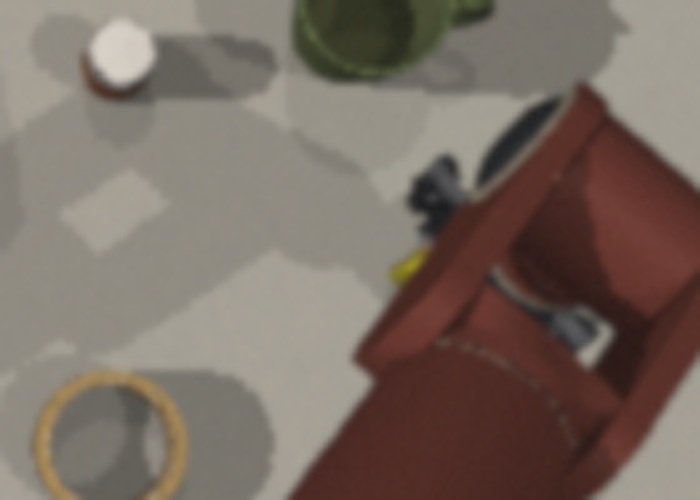

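The picture shows the wrist hiding the held carton, with only a sliver visible at about (412,203). The grip width, force and weight change confirm the hold, so I'll carry it over.

Emit:
{"fn": "move_arm", "kwargs": {"increments": [-16,-14,0,-0.083,0.3,-15,-16,0,-0.083,0.3,-13,-17,0,-0.083,0.3,-12,-18,0,-0.083,0.3,-10,-19,1,-0.083,0.3,-9,-19,0,-0.083,0.3,-7,-20,1,-0.083,0.3,-6,-21,0,-0.083,0.3]}}

```text
time: 3.48
tool_pos: [0.5123, -0.1799, 0.0628]
tool_rot: [-0.0, 0.994, -0.11, -0.001]
contact_force: [0.9, -0.2, -2.1]
gripper_width: 0.605
grasp_force: 63.2
```

Emit:
{"fn": "move_arm", "kwargs": {"increments": [-4,-21,1,-0.083,0.3,-2,-22,0,-0.083,0.3,0,0,0,0,0.3,0,0,0,0,0.3]}}

```text
time: 3.82
tool_pos: [0.5144, -0.1367, 0.062]
tool_rot: [-0.0, 1.0, -0.029, -0.001]
contact_force: [-0.0, -0.4, -1.5]
gripper_width: 0.603
grasp_force: 63.3
```

```bash
python3 plan.py .517 -.1395 .024 -1.631 5 .3; python3 -c "
from h import *
f=grab('side','s1');a=cv2.resize(f['image'][150:250,270:410],None,fx=5,fy=5,interpolation=2);cv2.imwrite('pics/s1c.png',a)"
```

```text
pos [ 0.5144 -0.1367  0.062 ] yaw -1.6287 F [-0.  -0.4 -1.5] T [-0.025 -0.019  0.021] t 3.82 jaw 0.603 63.3
1.0,1.0,8.0,0.0,0.3,
0.0,0.0,8.0,0.0,0.3,
1.0,1.0,7.0,0.0,0.3,
0.0,0.0,8.0,0.0,0.3,
1.0,1.0,7.0,0.0,0.3,
```

View pics/s1c.png

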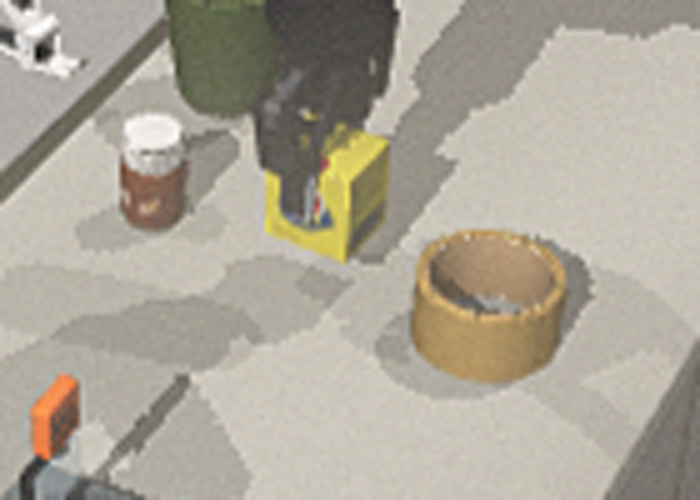

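The side view shows the carton upright in the grip with the dot face towards the mirror. Its lower face corners are at about (323.4,196.6) and (339,202.4).

```bash
python3 - <<'E'
from h import *
f=load('s1'); S=lambda x,y:(270+x/5-.4,150+y/5-.4)
z=.0387
L=onz(f,S(266,234),z);R=onz(f,S(345,262),z);T=onz(f,S(347,178),z+.062);B=onz(f,S(389,140),z+.062)
print(L,R,T,B,np.linalg.norm(L-R),np.linalg.norm(T-B))
d=R-L; n=np.array([-d[1],d[0],0]); n*=np.sign(n[1])/np.linalg.norm(n); print('dotdir',np.arctan2(n[1],n[0]))
d=np.array([np.cos(1.513),np.sin(1.513)]); e=np.array([d[1],-d[0]]) # e ~ +x
for p,s in((L,1),(R,-1)): print('centre',p[:2]-.026*d-s*.029*e)
print('centre T',T[:2]-.026*d+.029*e, B[:2]+.026*d+.029*e)
# stand refine: grip & bystander checks
for k,p in(('grip',S(55,416)),): print(k,onz(f,p,.091))
E
```

```text
[ 0.53893364 -0.11420632  0.0387    ] [ 0.48355711 -0.11295093  0.0387    ] [ 0.48625961 -0.11483651  0.1007    ] [ 0.48090303 -0.16285874  0.1007    ] 0.05539076399115065 0.048320056936850604
dotdir 1.5481301169182218
centre [ 0.5084802  -0.13848775]
centre [ 0.51100682 -0.14058268]
centre T [ 0.51370932 -0.14246825] [ 0.51135648 -0.13857731]
grip [0.53447685 0.14353456 0.091     ]
```

Emit:
{"fn": "move_arm", "kwargs": {"increments": [2,0.5,12,0,0.3,2,0.5,12,0,0.3,1,0,8,0,0.3,0,0,4,0,0.3,0,0,2,0,0.3,0,0,0,0,0.3]}}

```text
time: 4.37
tool_pos: [0.5196, -0.1392, 0.0244]
tool_rot: [-0.0, 1.0, -0.03, -0.001]
contact_force: [0.2, 0.0, -1.3]
gripper_width: 0.602
grasp_force: 63.4
```

Emit:
{"fn": "move_arm", "kwargs": {"increments": [0,0,1.5,0,0.3,0,0,0.5,0,0.3,0,0,0,0,0.65,0,0,0,0,0.8,0,0,0,0,1,0,0,0,0,1,0,0,0,0,1]}}

```text
time: 4.95
tool_pos: [0.5204, -0.1392, 0.0236]
tool_rot: [0.0, 1.0, -0.03, 0.0]
contact_force: [0.3, 0.2, 0.2]
gripper_width: 1.0
grasp_force: 0.0
```

Emit:
{"fn": "move_arm", "kwargs": {"increments": [0,0,-10,0,1,0,0,-20,0,1,0,0,-30,0,1,0,0,-35,0,1,0,0,-35,0,1,0,0,-10,0,1]}}

```text
time: 5.45
tool_pos: [0.5233, -0.1404, 0.1711]
tool_rot: [0.002, 1.0, -0.03, 0.005]
contact_force: [0.9, -0.9, 0.4]
gripper_width: 1.004
grasp_force: 0.0
```

```bash
python3 plan.py .5345 .1425 .165 .025 14 1;
```

```text
pos [ 0.5233 -0.1404  0.1711] yaw -1.6299 F [ 0.9 -0.9  0.4] T [ 0.001 -0.034  0.032] t 5.45 jaw 1.004 0.0
-0.0,-20.0,0.0,-0.118,1.0,
2.0,-20.0,0.0,-0.118,1.0,
4.0,-20.0,1.0,-0.118,1.0,
7.0,-19.0,0.0,-0.118,1.0,
9.0,-18.0,1.0,-0.118,1.0,
11.0,-17.0,0.0,-0.118,1.0,
13.0,-16.0,1.0,-0.118,1.0,
15.0,-14.0,0.0,-0.118,1.0,
16.0,-12.0,1.0,-0.118,1.0,
17.0,-10.0,0.0,-0.118,1.0,
19.0,-8.0,1.0,-0.118,1.0,
19.0,-6.0,0.0,-0.118,1.0,
20.0,-4.0,1.0,-0.118,1.0,
20.0,-1.0,0.0,-0.118,1.0,
```

Emit:
{"fn": "move_arm", "kwargs": {"increments": [0,-20,0,-0.118,1,2,-20,0,-0.118,1,4,-20,1,-0.118,1,7,-19,0,-0.118,1,9,-18,1,-0.118,1,11,-17,0,-0.118,1,13,-16,1,-0.118,1,15,-14,0,-0.118,1]}}

```text
time: 6.12
tool_pos: [0.5272, 0.0239, 0.1605]
tool_rot: [-0.0, 0.902, 0.431, -0.0]
contact_force: [0.1, -0.2, 0.5]
gripper_width: 0.999
grasp_force: 0.0
```

Emit:
{"fn": "move_arm", "kwargs": {"increments": [16,-12,1,-0.118,1,17,-10,0,-0.118,1,19,-8,1,-0.118,1,19,-6,0,-0.118,1,20,-4,1,-0.118,1,20,-1,0,-0.118,1,0,0,0,0,1,0,0,0,0,1]}}

```text
time: 6.78
tool_pos: [0.5317, 0.1441, 0.1575]
tool_rot: [0.0, 0.699, 0.715, -0.0]
contact_force: [0.7, -0.7, -0.1]
gripper_width: 0.999
grasp_force: 0.0
```

```bash
python3 -c "
from plan import *
print(pose()[1],np.arctan2(*pose()[2][1::-1,1]))
a=grab('top','t2')['image'][140:265,325:435];b=grab('side','s2')['image'][125:300,255:395]
a=cv2.resize(a,None,fx=4,fy=4,interpolation=2);b=cv2.resize(b,None,fx=2.5,fy=2.5,interpolation=2)[:500]
c=np.zeros((500,800,3),'uint8');c[:a.shape[0],:a.shape[1]]=a;c[:b.shape[0],440:440+b.shape[1]]=b[:,:360];cv2.imwrite('pics/c2.png',c)"
```

```text
[0.53169389 0.14405444 0.15750389] 0.02209098963701821
```

View pics/c2.png

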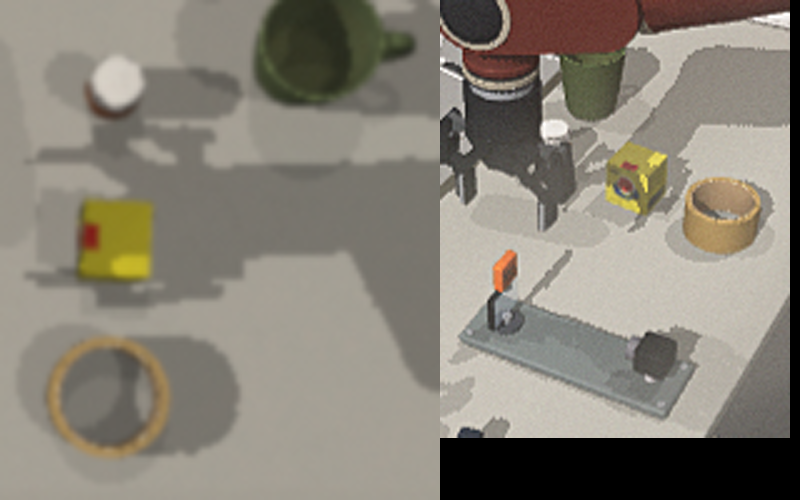

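The left panel (top view) shows the carton standing, with its top centre at panel (117,240) and the strip at (90,236). The tape is at (109,398) and the bottle cap at (117,82). In the side view the dot faces the mirror and everything is upright.

```bash
cat > st.py <<'E'
from h import *
from scipy.optimize import least_squares
f=load('t2'); A=lambda x,y:(325+x/4-.37,140+y/4-.37)
c=[onz(f,A(*p),.062)[:2] for p in((84,200),(153,203),(151,280),(80.5,277))]
C=np.mean(c,0); tp=onz(f,A(109,398),.048)[:2]; b=onz(f,A(117,82),.066)[:2]
# yellow mask check
hsv=cv2.cvtColor(f['image'],cv2.COLOR_BGR2HSV)[190:212,343:366]
m=((abs(hsv[...,0].astype(int)-28)<6)&(hsv[...,1]>130)|((hsv[...,0]<8)&(hsv[...,1]>120))).astype('uint8'); ys,xs=np.nonzero(m); print('mask',xs.mean()+343,ys.mean()+190,len(xs),cv2.minAreaRect(np.c_[xs,ys].astype('float32')))
print('carton',C,'tape',tp,'bottle',b,'mid',(tp+b)/2,'d',np.linalg.norm(C-tp),np.linalg.norm(C-b))
s=onz(f,A(90.5,236.5),.062)[:2]; d=s-C; print('strip yaw',np.arctan2(d[1],d[0]),np.linalg.norm(d))
e1=c[0]+c[3]-c[1]-c[2]; e2=c[0]+c[1]-c[2]-c[3]; print('yaw',np.arctan2(e1[1],e1[0]),np.arctan2(e2[1],e2[0])+np.pi/2)
# stand pose: fit from start pictures
t=load('top0'); s0=load('side0')
T=lambda x,y:np.array((240+x/4-.37,130+y/4-.37)); S=lambda x,y:np.array((255+x/3-.33,130+y/3-.33))
out=cv2.resize(t['image'][178:268,244:284],None,fx=6,fy=6,interpolation=2); o2=cv2.resize(s0['image'][215:300,260:362],None,fx=5,fy=5,interpolation=2)
z=np.zeros((540,760,3),'uint8'); z[:,:240]=out; z[:425,245:755]=o2; cv2.imwrite('pics/stand.png',z)
E
python3 st.py
```

```text
mask 354.003164556962 199.68354430379748 316 ((10.5, 9.5), (19.0, 17.0), 90.0)
carton [ 0.51474748 -0.141626  ] tape [ 0.39596293 -0.13538939] bottle [ 0.63533719 -0.14259705] mid [ 0.51565006 -0.13899322] d 0.11894816573455158 0.12059361636698318
strip yaw 1.4427699676181245 0.020276364819184385
yaw 1.5269724914145166 1.5232209298426835
```

View pics/stand.png

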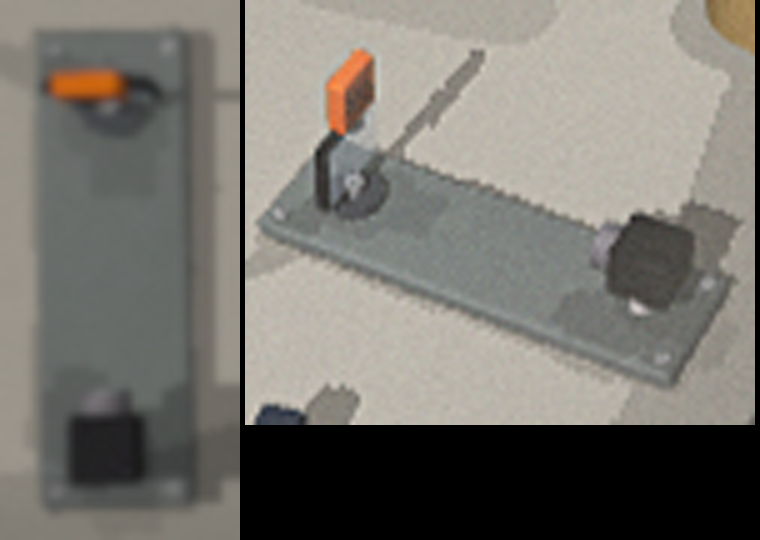

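The left panel shows the plate corners at about (38,32), (181,32), (188,503) and (43,505), with the grip bounding box 49–123 × 71–100. The right panel shows plate corners (262,222), (670,377) and (728,280), and grip box 326–375 × 48–136.

```bash
cat > fit.py <<'E'
from h import *
from scipy.optimize import least_squares
from itertools import product
t=load('top0'); s=load('side0')
T=lambda x,y:np.array((244+x/6-.42,178+y/6-.42)); S=lambda x,y:np.array((260+(x-245)/5-.4,215+y/5-.4))
def w(p,q): c,n=np.cos(p[2]),np.sin(p[2]); return [p[0]+c*q[0]-n*q[1],p[1]+n*q[0]+c*q[1],q[2]]
def bb(f,p,c,h): 
    u=np.array([proj(f,w(p,np.array(c)+np.array(h)*k)) for k in product((-1,1),repeat=3)]); return np.r_[u.min(0),u.max(0)]
def res(p,full=False):
    a,cx=p[3],p[4]; r=[]
    for f,m,l in((t,T,[((1,1),(38,32)),((1,-1),(181,32)),((-1,1),(43,505)),((-1,-1),(188,503))]),(s,S,[((1,1),(262,222)),((-1,1),(670,377)),((-1,-1),(728,280))])):
        dd=p[5:7] if f is s else np.zeros(2)
        for k,u in l: r+=[proj(f,w(p,(a+k[0]*.125,k[1]*.04,.012)))-m(*u)+dd]
    dd=p[5:7]
    r+=[*(bb(t,p,(0,0,.091),(.006,.017,.017))-np.r_[T(49,71),T(123,100)]).reshape(2,2),*(bb(s,p,(0,0,.091),(.006,.017,.017))-np.r_[S(326,48),S(375,136)]).reshape(2,2)+dd,
     *(bb(t,p,(cx,0,.044),(.018,.018,.018))-np.r_[T(67,410),T(146,486)]).reshape(2,2),*(bb(s,p,(cx,0,.044),(.018,.018,.018))-np.r_[S(606,212),S(695,310)]).reshape(2,2)+dd]
    return np.ravel(r)
q=least_squares(res,[.534,.143,.03,-.08,-.175,0,0],loss='soft_l1',x_scale=[.01,.01,.01,.01,.01,1,1])
C=np.linalg.inv(q.jac.T@q.jac); sg=np.sqrt(np.diag(C))*np.std(q.fun)
print(q.x.round(4),sg.round(4)); print(res(q.x).reshape(-1,2).round(1).tolist())
p=q.x; cart=np.array([.5155,-.1405]); yaw=1.515
dot=cart+.027*np.array([np.cos(yaw),np.sin(yaw)]); v=dot-p[:2]; b=np.arctan2(v[1],v[0])%(2*np.pi); th=(b-np.pi-p[2])/2
print('dir to mirror',b-np.pi,'theta',th,'world mirror yaw',p[2]+th,'dist',np.linalg.norm(v))
E
python3 fit.py; python3 plan.py .5343 .1430 .085 .03 6 1
```

```text
[ 0.5352  0.1439  0.0288 -0.0851 -0.1782  0.4538  0.3051] [0.0014 0.0012 0.0069 0.0016 0.0017 0.4967 0.4358]
[[-0.8, -0.4], [0.6, -1.1], [-0.8, 0.8], [0.8, 0.3], [-1.3, -0.4], [0.3, 0.3], [0.7, -0.4], [-0.1, -0.4], [0.8, 0.4], [-0.4, -0.3], [0.3, 0.5], [-0.4, -0.1], [0.1, 0.1], [-0.6, -1.0], [0.5, 2.5]]
dir to mirror 1.5001736121210056 theta 0.7357036062055881 world mirror yaw 0.7644700059154176 dist 0.258042528717494
pos [0.5318 0.143  0.1574] yaw 0.0203 F [ 0.5 -0.5 -0.2] T [-0.015 -0.008  0.002] t 6.88 jaw 1.0 0.0
-0.0,0.0,12.0,-0.002,1.0,
-0.0,0.0,12.0,-0.002,1.0,
-0.0,1.0,12.0,-0.002,1.0,
-0.0,0.0,12.0,-0.002,1.0,
-0.0,1.0,12.0,-0.002,1.0,
-0.0,0.0,12.0,-0.002,1.0,
```

Emit:
{"fn": "move_arm", "kwargs": {"increments": [0,1,15,-0.004,1,0,1,15,-0.004,1,0,1,15,0,1,0,0,15,0,1,0,0,12,0,1,0,0,8,0,1,0,0,0,0,1,0,0,0,0,1]}}

```text
time: 7.55
tool_pos: [0.5348, 0.1432, 0.0772]
tool_rot: [-0.0, 0.697, 0.717, -0.0]
contact_force: [0.2, -0.8, 1.1]
gripper_width: 1.001
grasp_force: 0.0
```

Emit:
{"fn": "move_arm", "kwargs": {"increments": [0,0,0,0,0.5,0,0,0,0,0.4,0,0,0,0,0.3,0,0,0,0,0.2,0,0,0,0,0.1,0,0,0,0,0,0,0,0,0,0,0,0,0,0,0]}}

```text
time: 8.22
tool_pos: [0.5347, 0.1436, 0.0777]
tool_rot: [-0.0, 0.696, 0.718, -0.0]
contact_force: [-3.1, -0.7, 4.0]
gripper_width: 0.129
grasp_force: 59.2
```

```bash
python3 plan.py .5352 .1439 .077 .7645 7 0
```

```text
pos [0.5347 0.1436 0.0777] yaw 0.0301 F [-3.1 -0.7  4. ] T [-0.042  0.41   0.041] t 8.22 jaw 0.129 59.2
0.0,0.0,0.0,-0.105,0.0,
0.0,0.0,0.0,-0.105,0.0,
0.0,0.0,0.0,-0.105,0.0,
0.0,0.0,0.0,-0.105,0.0,
0.0,0.0,0.0,-0.105,0.0,
-0.0,0.0,0.0,-0.105,0.0,
-0.0,1.0,1.0,-0.105,0.0,
```

Emit:
{"fn": "move_arm", "kwargs": {"increments": [0,0,0,-0.06,0,0,0,0,-0.09,0,0,0,0,-0.1,0,0,0,0,-0.1,0,0,0,0,-0.1,0,0,0,0,-0.1,0,0,0,0,-0.1,0,0,0,0,-0.08,0]}}

```text
time: 8.88
tool_pos: [0.5361, 0.1442, 0.0778]
tool_rot: [0.001, 0.392, 0.92, 0.001]
contact_force: [3.6, 2.6, -1.7]
gripper_width: 0.132
grasp_force: 58.5
```

Emit:
{"fn": "move_arm", "kwargs": {"increments": [0,0,0,0,0,0,0,0,0,0,0,0,0,0,0,0,0,0,0,0]}}

```text
time: 9.22
tool_pos: [0.5361, 0.1442, 0.0777]
tool_rot: [0.001, 0.396, 0.918, 0.001]
contact_force: [4.3, 2.8, -1.5]
gripper_width: 0.123
grasp_force: 58.6
```

```bash
python3 plan.py .5352 .1439 .077 .7645 1 0; python3 -c "
from h import *
a=grab('top','t3')['image'][135:265,240:440];b=grab('side','s3')['image'][190:300,255:395]
a=cv2.resize(a,None,fx=3,fy=3,interpolation=2)[:390];b=cv2.resize(b,None,fx=5,fy=5,interpolation=2);cv2.imwrite('pics/b3.png',b);cv2.imwrite('pics/a3.png',a)"
```

```text
pos [0.5361 0.1442 0.0777] yaw 0.7574 F [ 4.3  2.8 -1.5] T [ 0.481 -0.571 -0.015] t 9.22 jaw 0.123 58.6
0.4,-0.8,0.7,-0.007,0.0,
```

View pics/b3.png

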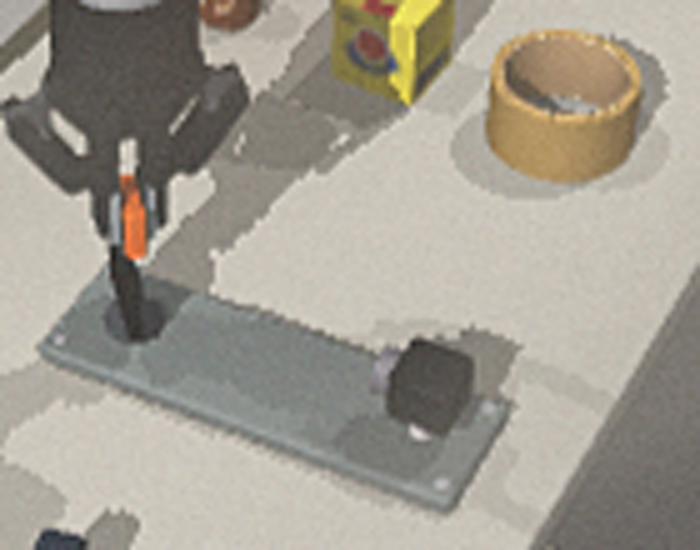

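The side view shows the grip pinched and the mirror turned, with the dot at crop (368,47) and the tape and bottle undisturbed. I'll check the dot position and the needed angle.

```bash
python3 - <<'E'
from h import *
f=load('s3'); d=onz(f,(255+368/5-.4+.4538*-1*0,190+47/5-.4),.038)[:2]
for D in(d,np.array([.517,-.1135])):
    v=D-np.array([.5352,.1439]); b=np.arctan2(v[1],v[0])%(2*np.pi)-np.pi; print(D,b,'mirror yaw',(b+.0288)/2)
a=load('top0')['image'].astype(int);c=load('t3')['image'].astype(int)
for n,(u0,v0,u1,v1) in dict(tape=(334,221,371,256),bottle=(343,151,364,172),mug=(386,134,432,168)).items():
    A=cv2.cvtColor(a[v0:v1,u0:u1].astype('float32'),6);B=cv2.cvtColor(c[v0:v1,u0:u1].astype('float32'),6); print(n,cv2.phaseCorrelate(A,B,cv2.createHanningWindow(A.shape[::-1],5)))
E
```

```text
[ 0.51865734 -0.1114975 ] 1.506114482487968 mirror yaw 0.767457241243984
[ 0.517  -0.1135] 1.5002067369760228 mirror yaw 0.7645033684880114
tape ((0.062136382736593276, -0.3836771783304158), 0.8464537097348107)
bottle ((0.0029988650635406344, -0.12498624932420022), 0.9819984651274152)
mug ((0.04337863622119187, 0.08327349509573168), 0.9216165454299362)
```

Emit:
{"fn": "move_arm", "kwargs": {"increments": [0,0,0,-0.007,0,0,0,0,0,0,0,0,0,0,0,0,0,0,0,0]}}

```text
time: 9.65
tool_pos: [0.5361, 0.1442, 0.0778]
tool_rot: [0.001, 0.392, 0.92, 0.001]
contact_force: [5.1, 3.0, -1.2]
gripper_width: 0.128
grasp_force: 58.6
```

```bash
python3 -c "
from plan import *
R=pose()[2];print(np.arctan2(R[1,1],R[0,1])); print(manip.job_done())"
```

```text
0.7644293189889284
the job is handed in; nothing more can be done
None
```

I handed the job in at about 9.7 s: the carton stands within about 3 mm of midway with its dot facing the mirror, and the arm still holds the mirror at the angle I worked out (0.764 rad in world axes), though I had no view through the stand's camera to confirm the dot is centred.

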